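Slide the drip tray home under the dosing station

TASK

Put the drip tray with the pull fin back under the dosing station: slide it through the mouth, fin outside, until it is fully home against the stop inside, then let go. The guides inside cannot be seen and sit off-centre by an unknown amount, so find the long left guide wall by feel with the tray's side and let it line the tray up; be gentle, never pressing the tray against the station or its guides with more than 25 N. Leave everything else on the bench where it is.

Things in the scene. Friction and masses are not known exactly. Their poses are not given: they have to be found in the camera images.
- tray: Loose white plastic drip tray, open on top, 120 long (x) by 100 wide (y) by 25 high, 0.2 to 0.32 kg. Origin: centre of its underside; z up. Its +x end (x = +60 mm) goes in first; the outer face of its front wall is at x = -60 mm, with the pull fin in front of it. It starts left or right of the station, fin roughly towards the robot, and slides on the bench.
- fin_grip (a point): Where to grip the tray's pull fin, from above, across its thickness: at x = -88, y = 0, z = 36 mm of the tray. The fin is an upright plate along the tray's x, 10 mm thick (y -5 to +5), from x = -60 to -110 mm, from 2 to 50 mm above the bench. Axes as the tray's.
- station: Fixed white dosing station: a plinth 200 deep, 200 wide, 55 high; a pump housing (190 wide, 115 high) stands on it from 98 mm behind the front. Origin: middle of the mouth at bench level, in the plinth's front face; +x straight into the bay, +y to the left seen from the robot. Mouth 170 mm wide (y -85 to +85), 40 high, no sill: the bay's floor is the bench. Axes of the bay = its axes.
- left_wall (a point): Nominal front end of the hidden guide frame's left wall (station x = 30, y = 51.5 mm, bench level). The rigid frame is clamped off-centre by an unknown e, -15 to +15 mm along station y, and does not yield. True wall face: y = 51.5 mm + e, straight, from x = 30 mm to the stop, blunt end, 15 mm thick. A tray centred at station y = -18 mm clears this end at any e.
- right_wall (a point): Nominal front end of the frame's right wall (station x = 70, y = -51.5 mm). True face: y = -51.5 mm + e with the same unknown e; it begins 40 mm deeper than the left wall and its end is blunt. The bay between the walls is 103 mm wide for the 100 mm tray, so the tray can feel the left wall with its far end between x = 30 and 70 mm.
- home (a point): Nominal place of the tray's origin when fully home (station x = 60 mm, y = 0, bench level; its true y is off by the unknown e, up to 15 mm). The rigid stop is at station x = 120 mm; at home the tray's front wall is flush with the plinth's front face and the fin stands outside it.
- plug_tray: Bystander: loose white plug tray 120 x 100 x 35 mm with six compartments of round brown plugs and no fin, on the other side of the station from the drip tray. Origin: centre of underside.
- reagent_a: Bystander: small amber bottle, 28 mm across, 70 high. Origin: centre of underside.
- reagent_b: Bystander: a second small amber bottle, same size. Origin: centre of underside.
- beaker: Bystander: glass beaker 68 mm across, 85 high. Origin: centre of underside.
- ph_pen: Bystander: white pen meter 150 x 30 x 22 mm lying on the bench. Origin: centre of underside.
- net_cup: Bystander: black plant cup 52 mm across, 50 high. Origin: centre of underside.
- spatula: Bystander: spatula 180 mm long lying on the bench. Origin: on its underside.

How it is judged:
At the end, for the whole second after the job is handed in: The drip tray is fully home: its origin within 3.5 mm of the home depth (60 mm inside the mouth plane), between the guides (within 19 mm of the station's centreline), square to the bay within 0.06 rad, flat on the bench, at rest and released (x of tray in the frame of station between 0.0565 and 0.064 m and y of tray in the frame of station between -0.019 and 0.019 m and z of tray in the frame of station below 0.004 m and angle between the x axis of tray and the x axis of station, either way round below 0.06 rad and angle between tray's own z axis and vertical below 0.04 rad and linear speed of tray below 0.01 m/s); the robot touches nothing.
It fails at once if the tray presses on the station or its guides with more than 25 N (contact force between tray and station above 25 N).
It fails at once if a bystander is moved by more than 20 mm (distance of any of plug_tray, reagent_a, reagent_b, beaker, ph_pen, net_cup, spatula from where it was at the start of the episode above 0.02 m).
It also fails if it takes over 69 s, if anything falls off the work surface, if the arm or the gripper's body presses on something with over 40 N, if the wrist force passes 120 N, or if a joint passes its speed limit or range.

ROBOT

A 6-joint arm with a two-finger parallel gripper is mounted at the origin on the work surface. World frame = base frame: x ahead of the robot, y to its left, z up, the work surface at z = 0. Lengths are in m, angles in rad, forces in N, time in s.
With the tool pointing down it reaches from about 0.275 to 0.825 m from the base axis. Payload 5.2 kg.
Tool frame: the origin (TCP) lies between the finger pads; the fingertips stand 22 mm ahead of it and the grasp point (between the pads) lies 3 mm ahead of it; y points along the fingers, x is the direction in which the jaws open and shut, and the axes are right-handed (so a half turn about y gives the same grasp; the last joint's range is limited). The gripper opens to 93 mm and grips with 3 to 60 N. Pads are 15 mm wide; open, the fingers measure 128 mm over their backs; the gripper's body (75 mm by 188 mm) begins 65 mm behind the grasp point.
Start: joints at [-1.408, 0.259, 1.535, -0, 1.348, -0.203], TCP at [0.197, -0.514, 0.241] pointing down, gripper open.
Joint ranges: [-3.14, 3.14], [-0.91, 2.08], [0.19, 2.58], [-1.22, 4.36], [0.22, 2.71], [-3.12, 3.12]. Speed limits (rad/s): [2.57, 2.57, 3.14, 3.14, 3.14, 3.14].

INTERFACE

Orientations are given as a unit quaternion [x, y, z, w].
In Python, from rig import manip gives the robot as it stands.
- The arm moves only by the tool step_arm, never from a script. Its argument "commands" is a list that holds one entry, the list of rows, each a list of 5 numbers: the shift along the tool's x, y, z in m, then the turn about the tool's y in rad, then the closure, from -1 (fully open) to 1 (shut). In form: [[[dx, dy, dz, yaw, fingers], ...]]. A call has 1 to 5 rows; each row shifts and turns the commanded pose from where the row before left it, along the tool's axes as they then stand; what a row does not reach is not made up. A row lasts 1/12 s, in which the tool goes at most 41.7 mm and 7.16 degrees, less where a joint would pass 70% of its speed; a pose out of reach is approached as far as the arm can. A call is refused whole if a number of a shift passes 0.0417 or a number of a turn 0.125, either way. A call with a gripper value outside its range is refused whole. The fingers move at their own pace and stop on an object; the grip force is fixed at half the most. Time passes only in rows, so rows that do not move let the fingers close. It gives the time, the measured TCP pose, the force and the opening at its end, in the units of the state.
- manip.get_state(): the state, without advancing time (a new reading comes with each control period).
- manip.get_image(name): name is "scene" or "top" or "wrist"; returns a dict with "frame" (480x640x3 uint8, red, green, blue), "range_z" (480x640 float32, m along the optical axis (not along the pixel's ray), 0 where there is no reading), "intrinsics" (3x3 intrinsics, pixels), "R" (3x3) and "t" (3): a world point X has camera coordinates R X + t. Camera axes: x right, y down, z forward; pixel columns grow to the right and rows downward; lengths in m; the calibration is good to about 2 mm. A picture is of the moment at which its call begins.
- manip.finish_job(): hands the job in, once; it reports no verdict.
The state is a dict: "time_s": time; "joint_pos": joint angles; "qd": joint speeds; "effort": joint torques, N m; "tcp_pos": TCP position; "eef_rot": TCP orientation; "contact_force": force on the tool from outside, world axes, zero at the start; "ft_torque": the same for the moment, N m; "gripper_width": opening from 0.0 (shut) to 1.0 (fully open).
Only numpy, scipy, OpenCV 4.12 (cv2) and the standard library are available. Lean on these libraries where they do the work, as an engineer would, in place of code of your own. Each camera call takes 0.05 s, during which the arm holds its last target.

## Working session

There is one attempt and no reset: what is moved stays moved. The work goes in short steps, Python scripts to look and compute and a tool call to move; the robot and the scene stay as the last step left them, time stands still between calls to the robot, and variables do not carry over. Pictures are saved under pics/ and viewed, and the job is handed in when it is done.

Besides the shell and the picture viewer there is one more tool, called as name(argument=value, ...), one argument or row to a line, values as JSON. step_arm: Moves the arm, as the interface text tells. Its arguments: {"type":"object","properties":{"commands":{"type":"array"}},"required":["commands"]}

```bash
mkdir -p pics; ls; cat > h.py <<'E'
from rig import manip
import numpy as np, cv2
def snap(n,f):
    d=manip.get_image(n); cv2.imwrite(f'pics/{f}.png',cv2.cvtColor(d['frame'],cv2.COLOR_RGB2BGR))
    np.savez(f'pics/{f}.npz',**{k:np.array(v) for k,v in d.items()}); return d
def world(d):
    K=d['intrinsics'];z=d['range_z'];v,u=np.mgrid[:480,:640]
    c=np.stack([(u-K[0,2])/K[0,0]*z,(v-K[1,2])/K[1,1]*z,z],-1)
    return (c-d['t'])@d['R']
E
python3 - <<'E'
from h import *
print(manip.get_state())
snap('top','top0');snap('scene','scene0')
E
```

```text
pics
{'time_s': 0.0, 'joint_pos': array([-1.40780115e+00,  2.59303752e-01,  1.53604513e+00, -1.29987858e-05,
        1.34798425e+00, -2.02833592e-01]), 'qd': array([ 0.00027824, -0.00102358,  0.00033895, -0.00050235, -0.0013756 ,
        0.00028149]), 'effort': array([-4.79007758e-04, -4.37303531e+01, -2.83999819e+01,  7.19399261e-02,
        4.15715994e-02, -1.55799130e-04]), 'tcp_pos': array([ 0.19666751, -0.51311344,  0.23985402]), 'eef_rot': array([-0.5821667 ,  0.40113943, -0.40028023,  0.58304788]), 'contact_force': array([0.19004305, 0.26593597, 0.66772625]), 'ft_torque': array([-0.02466971, -0.02219788, -0.0296162 ]), 'gripper_width': 0.9996150948936561}
```

View pics/top0.png

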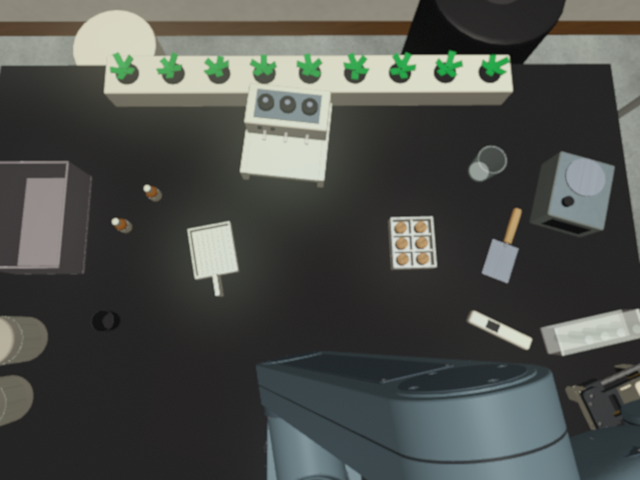

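View pics/scene0.png

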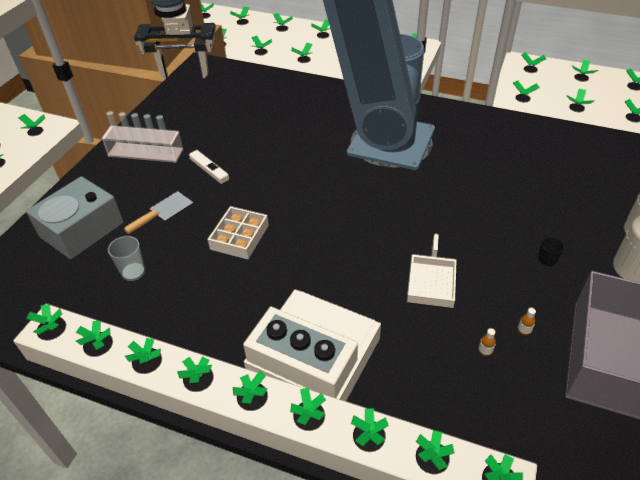

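```bash
python3 - <<'E'
import numpy as np
from scipy.spatial.transform import Rotation as R
print(R.from_quat([-0.5821667 ,  0.40113943, -0.40028023,  0.58304788]).as_matrix().round(3))
E
```

```text
[[ 0.358 -0.     0.934]
 [-0.934  0.002  0.358]
 [-0.002 -1.     0.   ]]
```

The top view shows the tray at about (213,250) with the fin pointing down to (219,292). The station is at about (287,135) with its mouth facing down, and the bottles are to the left at (120,225) and (150,192). Next I'll measure these.

```bash
python3 - <<'E'
from h import *
d=dict(np.load('pics/top0.npz')); W=world(d); f=d['frame'].astype(int)
print(d['R'].round(3),d['t'])
X,Y,Z=W[...,0],W[...,1],W[...,2]
v,u=np.mgrid[:480,:640]
bright=f.min(-1)>110
def rep(m,n):
    p=W[m][:,:2].astype(np.float32); r=cv2.minAreaRect(p); print(n,m.sum(),np.array(r[0]),r[1],r[2],np.median(W[m][:,2])); print(cv2.boxPoints(r).round(4).tolist())
box=lambda a,b,c,e:(u>a)&(u<b)&(v>c)&(v<e)
for r in [(213,250),(218,285),(287,160),(287,172),(300,105)]: print(r,W[r[1],r[0]].round(4))
rep(box(230,345,80,190)&(Z>.047)&(Z<.062),'plinth top')
rep(box(230,345,80,190)&(Z>.15)&(Z<.19),'housing top')
rep(box(180,245,215,300)&(Z>.043)&(Z<.06),'fin')
rep(box(180,245,215,300)&(Z>.015)&(Z<.06),'tray all')
rep(box(180,245,215,300)&(Z>.018)&(Z<.031),'rim')
for n,c in dict(botA=(120,225),botB=(151,192),cup=(106,321)).items():
    m=box(c[0]-15,c[0]+15,c[1]-17,c[1]+17)&(Z>.02); print(n,W[m].mean(0).round(3))
im=cv2.resize(d['frame'][70:300,170:350],None,fx=3.4,fy=2.6,interpolation=cv2.INTER_CUBIC)
im=cv2.resize(d['frame'][70:300,170:350],(470,600),interpolation=cv2.INTER_CUBIC)
cv2.imwrite('pics/crop0.png',im[...,::-1])
E
```

```text
[[-0.013 -1.     0.016]
 [-0.984  0.01  -0.18 ]
 [ 0.18  -0.018 -0.984]] [-0.00154014  0.49363493  0.98424269]
(213, 250) [0.4818 0.2346 0.0017]
(218, 285) [0.3942 0.2124 0.0426]
(287, 160) [0.6894 0.0543 0.0507]
(287, 172) [0.6582 0.0543 0.0541]
(300, 105) [0.7961 0.0215 0.1171]
plinth top 3565 [0.74758136 0.05233526] (0.21987177431583405, 0.27780643105506897) 0.13964197039604187 0.05486465947455818
[[0.6373000144958496, 0.19099999964237213], [0.6380000114440918, -0.0868000015616417], [0.8579000234603882, -0.08630000054836273], [0.857200026512146, 0.1914999932050705]]
housing top 0 [0. 0.] (0.0, 0.0) 0.0 nan
[[0.0, 0.0], [0.0, 0.0], [0.0, 0.0], [0.0, 0.0]]
fin 109 [0.39692995 0.21742618] (0.04905227944254875, 0.010525320656597614) 11.424664497375488 0.050076901736064126
[[0.3718000054359436, 0.21770000457763672], [0.37389999628067017, 0.20739999413490295], [0.421999990940094, 0.21709999442100525], [0.41990000009536743, 0.227400004863739]]
tray all 629 [0.45610702 0.22847557] (0.1704513430595398, 0.10064168274402618) 10.50070858001709 0.024809253149070166
[[0.36309999227523804, 0.2624000012874603], [0.3815000057220459, 0.16349999606609344], [0.5490999817848206, 0.19449999928474426], [0.5307000279426575, 0.29350000619888306]]
rim 449 [0.45613602 0.22848096] (0.17039231956005096, 0.10064168274402618) 10.50070858001709 0.02427314153321569
[[0.36320000886917114, 0.2624000012874603], [0.3815000057220459, 0.16349999606609344], [0.5490999817848206, 0.19449999928474426], [0.5307000279426575, 0.29350000619888306]]
botA [0.536 0.437 0.053]
botB [0.609 0.367 0.065]
cup [0.319 0.463 0.055]
  return _methods._mean(a, axis=axis, dtype=dtype,
  ret = ret.dtype.type(ret / rcount)
```

View pics/crop0.png

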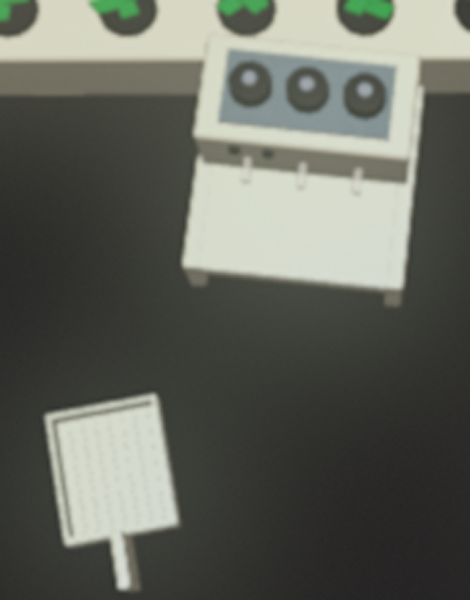

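```bash
python3 - <<'E'
from h import *
d=dict(np.load('pics/top0.npz')); W=world(d)
K,R,t=d['intrinsics'],d['R'],d['t']; C=-R.T@t; print('cam',C)
g=cv2.GaussianBlur(cv2.cvtColor(d['frame'],cv2.COLOR_RGB2GRAY),(0,0),.7).astype(float)
def ray(u,v,h):
    q=np.array([(u-K[0,2])/K[0,0],(v-K[1,2])/K[1,1],1])@R; return (C+q*(h-C[2])/q[2])[:2]
front=[];left=[];right=[]
# front: scan columns down for strongest drop
for u in range(250,318,3):
    col=g[160:195,u]; i=np.argmin(np.diff(col)); dd=np.diff(col)[i-1:i+2]
    s=(dd[0]-dd[2])/(2*(dd[0]-2*dd[1]+dd[2])); front.append(ray(u,160+i+.5+s,.055))
for v in range(140,168,2):
    row=np.diff(g[v,225:260]); i=np.argmax(row); left.append(ray(225+i+.5,v,.055))
    row=np.diff(g[v,310:345]); i=np.argmin(row); right.append(ray(310+i+.5,v,.055))
for n,p in (('front',front),('left',left),('right',right)):
    p=np.array(p,np.float32); L=cv2.fitLine(p,cv2.DIST_HUBER,0,.001,.001).ravel()
    a=np.degrees(np.arctan2(L[1],L[0])); res=np.abs((p-L[2:])@[-L[1],L[0]]); print(n,a,L[2:],res.max())
    globals()[n+'L']=L
def X(a,b):
    s=np.linalg.solve(np.array([a[:2],-b[:2]]).T,b[2:]-a[2:]); return a[2:]+s[0]*a[:2]
l=X(frontL,leftL);r=X(frontL,rightL);print(l,r,(l+r)/2,np.linalg.norm(l-r))
print('yaw',np.degrees(np.arctan2(*(l-r)[::-1]))-90)
s=dict(np.load('pics/scene0.npz')); print((-s['R'].T@s['t']).round(3))
WS=world(s); m=(abs(WS[...,2]-.055)<.004)&(abs(WS[...,0]-.7)<.13)&(abs(WS[...,1]-.05)<.14)
p=WS[m][:,:2].astype(np.float32); r=cv2.minAreaRect(p);print(m.sum(),r,cv2.boxPoints(r).tolist())
E
```

```text
cam [0.30852373 0.01080203 1.05693326]
front 83.34557 [0.64484346 0.05378415] 0.00026573334
left -6.5038075 [0.7061124  0.16172217] 0.0011134553
right -6.4742103 [ 0.70469445 -0.04077483] 0.00095707993
[0.65807515 0.16719855] [ 0.63473773 -0.03283617] [0.6464064  0.06718119] 0.20139147
yaw -6.654434
[1.347 0.327 1.017]
2530 ((0.7437964081764221, 0.058377642184495926), (0.20081423223018646, 0.19194862246513367), 83.56514739990234) [[0.6371738314628601, -0.030640728771686554], [0.8279131054878235, -0.05215306580066681], [0.8504189848899841, 0.1473960131406784], [0.6596797108650208, 0.16890835762023926]]
```

step_arm(
  commands=[
    [[-0.03,0,0.022,0,-1],[-0.03,0,0.022,0,-1],[-0.03,0,0.022,0,-1],[-0.03,0,0.022,0,-1],[-0.03,0,0.022,0,-1]],
  ],
)

```text
time_s: 0.52
tcp_pos: [0.2458, -0.3322, 0.2401]
eef_rot: [-0.582, 0.401, -0.401, 0.583]
contact_force: [1.1, -0.9, -0.8]
gripper_width: 0.998
```

step_arm(
  commands=[
    [[-0.03,0,0.022,0,-1],[-0.03,0,0.022,0,-1],[-0.03,0,0.022,0,-1],[-0.03,0,0.022,0,-1],[-0.03,0,0.022,0,-1]],
  ],
)

```text
time_s: 0.93
tcp_pos: [0.2946, -0.1529, 0.2405]
eef_rot: [-0.582, 0.401, -0.401, 0.582]
contact_force: [0.9, -0.2, -1.0]
gripper_width: 1.002
```

step_arm(
  commands=[
    [[-0.03,0,0.022,0,-1],[-0.03,0,0.022,0,-1],[-0.03,0,0.022,0,-1],[-0.03,0,0.022,0,-1],[-0.03,0,0.022,0,-1]],
  ],
)

```text
time_s: 1.35
tcp_pos: [0.3437, 0.0266, 0.2407]
eef_rot: [-0.583, 0.401, -0.401, 0.583]
contact_force: [1.1, 0.4, 0.1]
gripper_width: 1.001
```

step_arm(
  commands=[
    [[-0.03,0,0.022,0,-1],[-0.03,0,0.022,0,-1],[-0.03,0,0.022,0,-1],[-0.03,0,0.022,0.09,-1],[0,0,0,0.09,-1]],
  ],
)

```text
time_s: 1.77
tcp_pos: [0.3837, 0.1737, 0.2405]
eef_rot: [-0.544, 0.452, -0.451, 0.545]
contact_force: [-0.0, -0.6, 0.7]
gripper_width: 1.0
```

```bash
cat >> h.py <<'E'
from scipy.spatial.transform import Rotation as Ro
SO=np.array([.6474,.068]);SY=np.radians(-6.55)
def st(tx=None,yaw=None):
    s=manip.get_state();M=Ro.from_quat(s['eef_rot']).as_matrix();p=s['tcp_pos']
    a=np.arctan2(M[1,2],M[0,2])
    c,q=np.cos(SY),np.sin(SY);sf=np.array([[c,q],[-q,c]])
    print('t',round(s['time_s'],2),'tcp',p.round(4),'zyaw',np.degrees(a).round(2),'tilt',M[2].round(3),'w',round(s['gripper_width'],3))
    tr=p[:2]+M[:2,2]*.088
    print(' station tray',(sf@(tr-SO)).round(4),'relyaw',round(a-SY,4),'F st',(sf@s['contact_force'][:2]).round(2),s['contact_force'][2].round(2))
    if tx is not None:
        d=np.array(tx)-p; print(' move tool',(M.T@d).round(4),'yaw',None if yaw is None else round(a-yaw,4))
    return s,M
E
python3 - <<'E'
from h import *
st([.3944,.2171,.10],np.radians(10.8)); d=snap('wrist','w1')
W=world(d);m=(abs(W[...,2]-.05)<.004)&(np.hypot(W[...,0]-.394,W[...,1]-.217)<.06)
r=cv2.minAreaRect(W[m][:,:2].astype(np.float32));print(m.sum(),r,cv2.boxPoints(r).round(4).tolist())
E
```

```text
t 1.77 tcp [0.3837 0.1737 0.2405] zyaw 10.74 tilt [-0.003 -1.     0.001] w 1.0
 station tray [-0.19    0.1011] relyaw 0.3017 F st [ 0.06 -0.65] 0.66
 move tool [-0.0402  0.1406  0.0184] yaw -0.0011
644 ((0.39671599864959717, 0.21836689114570618), (0.04927588626742363, 0.010275944136083126), 10.528523445129395) [[0.3716000020503998, 0.21889999508857727], [0.3734000027179718, 0.20880000293254852], [0.4219000041484833, 0.21780000627040863], [0.41999998688697815, 0.22789999842643738]]
```

View pics/w1.png

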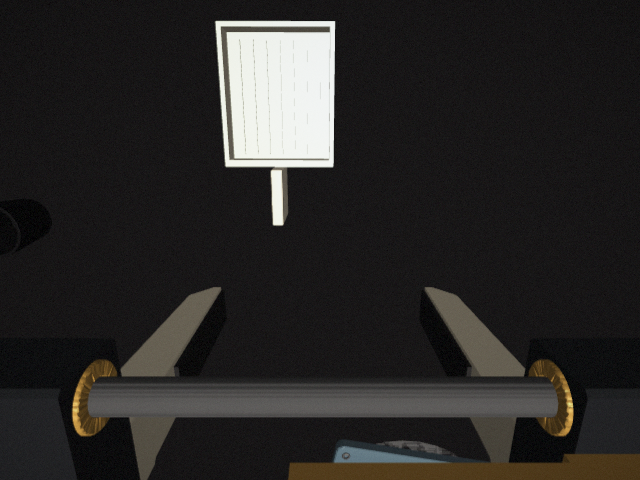

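The wrist view shows the tray at (275,95) and the fin at (279,195), clear between the jaw lines. The three fin measurements agree within 1 mm.

step_arm(
  commands=[
    [[-0.02,0,0.009,0,-1],[-0.021,0.02,0.009,0,-1],[0,0.04,0,0,-1],[0,0.04,0,0,-1],[0,0.035,0,0,-1]],
  ],
)

```text
time_s: 2.23
tcp_pos: [0.3926, 0.2113, 0.1039]
eef_rot: [0.545, -0.451, 0.451, -0.545]
contact_force: [0.2, -0.1, -0.1]
gripper_width: 0.999
```

```bash
python3 - <<'E'
from h import *
st([.3939,.2176,.039],np.radians(10.6))
E
```

```text
t 2.23 tcp [0.3926 0.2113 0.1039] zyaw 10.78 tilt [ 0. -1. -0.] w 0.999
 station tray [-0.1855  0.1395] relyaw 0.3025 F st [ 0.19 -0.06] -0.08
 move tool [-0.006   0.0649  0.0025] yaw 0.0032
```

step_arm(
  commands=[
    [[-0.005,0.02,0.001,0.002,-1],[0,0.025,0,0,-1],[0,0.02,0,0,-1],[0,0,0,0,-1],[0,0,0,0,-1]],
  ],
)

```text
time_s: 2.65
tcp_pos: [0.3925, 0.216, 0.0401]
eef_rot: [0.545, -0.453, 0.451, -0.543]
contact_force: [0.4, 0.6, 0.1]
gripper_width: 1.004
```

```bash
python3 - <<'E'
from h import *
st([.3939,.2176,.039],np.radians(10.6)); snap('wrist','w2')
E
```

```text
t 2.65 tcp [0.3925 0.216  0.0401] zyaw 10.55 tilt [ 0.    -1.    -0.003] w 1.004
 station tray [-0.186   0.1439] relyaw 0.2985 F st [0.36 0.67] 0.06
 move tool [-0.0013  0.001   0.0017] yaw -0.0008
```

View pics/w2.png

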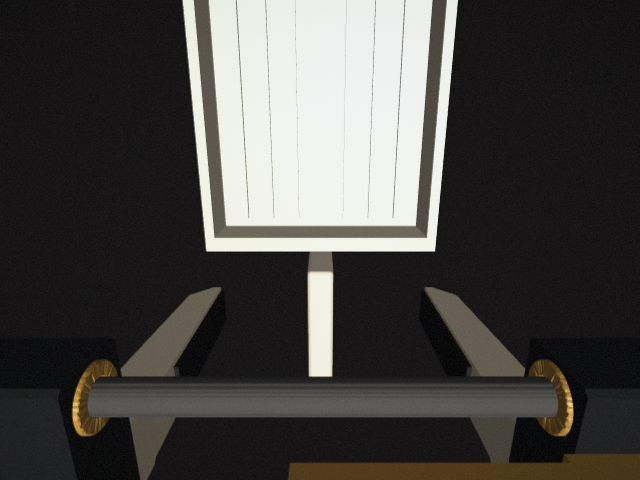

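The fin is centred between the jaws at (320,320), with the fingers at 222 and 425, and the tray is square to the tool. Closing.

step_arm(
  commands=[
    [[-0.001,0.001,0.001,0,1],[0,0,0,0,1],[0,0,0,0,1],[0,0,0,0,1],[0,0,0,0,1]],
  ],
)

```text
time_s: 3.12
tcp_pos: [0.3945, 0.2182, 0.0402]
eef_rot: [-0.543, 0.452, -0.452, 0.544]
contact_force: [0.9, 0.2, -0.5]
gripper_width: 0.693
```

step_arm(
  commands=[
    [[0,0,0,0,1],[0,0,0,0,1],[0,0,0,0,1],[0,0,0,0,1],[0,0,0,0,1]],
  ],
)

```text
time_s: 3.53
tcp_pos: [0.3942, 0.2181, 0.0396]
eef_rot: [0.544, -0.452, 0.452, -0.544]
contact_force: [0.3, -0.4, 0.1]
gripper_width: 0.335
```

```bash
python3 - <<'E'
from h import *
st(); snap('wrist','w3')
E
```

```text
t 3.53 tcp [0.3942 0.2181 0.0396] zyaw 10.53 tilt [-0. -1. -0.] w 0.335
 station tray [-0.1846  0.1461] relyaw 0.2982 F st [ 0.39 -0.35] 0.08
```

View pics/w3.png

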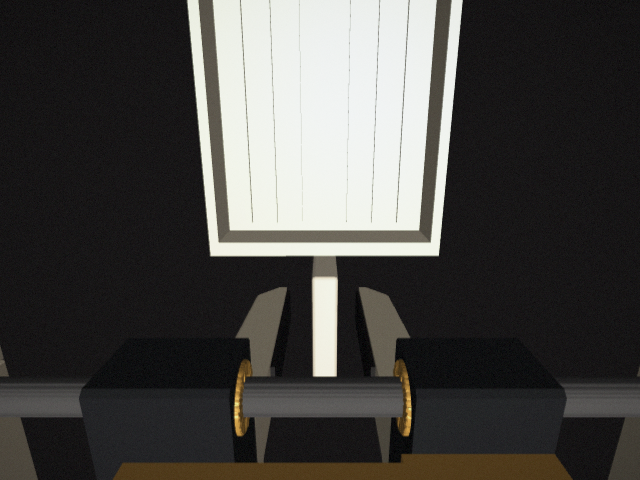

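The view shows the fin at (325,320) and the fingers still closing, so I'll wait.

step_arm(
  commands=[
    [[0,0,0,0,1],[0,0,0,0,1],[0,0,0,0,1],[0,0,0,0,1],[0,0,0,0,1]],
  ],
)

```text
time_s: 4.0
tcp_pos: [0.3942, 0.218, 0.0396]
eef_rot: [0.544, -0.452, 0.452, -0.544]
contact_force: [0.4, -1.8, -0.2]
gripper_width: 0.107
```

step_arm(
  commands=[
    [[0,0,0,0,1],[0,0,0,0,1],[0,0,0,0,1]],
  ],
)

```text
time_s: 4.25
tcp_pos: [0.3942, 0.218, 0.0396]
eef_rot: [0.544, -0.452, 0.452, -0.544]
contact_force: [0.1, -0.6, -0.5]
gripper_width: 0.108
```

```bash
python3 - <<'E'
from h import *
s,M=st([.3944,.2171,.0396]) 
# target: tray at station (-0.085,-0.018) square -> tcp station x -0.173
c,q=np.cos(SY),np.sin(SY)
w=SO+np.array([[c,-q],[q,c]])@[-.173,-.018]; print(w)
st([w[0],w[1],.0396],SY)
E
```

```text
t 4.25 tcp [0.3942 0.218  0.0396] zyaw 10.53 tilt [ 0. -1. -0.] w 0.108
 station tray [-0.1845  0.146 ] relyaw 0.2981 F st [ 0.18 -0.6 ] -0.52
 move tool [0.0009 0.     0.    ] yaw None
[0.47347596 0.06985164]
t 4.25 tcp [0.3942 0.218  0.0396] zyaw 10.53 tilt [ 0. -1. -0.] w 0.108
 station tray [-0.1845  0.146 ] relyaw 0.2981 F st [ 0.18 -0.6 ] -0.52
 move tool [0.1602 0.     0.0509] yaw 0.2981
```

step_arm(
  commands=[
    [[0.012,0,0,0.02,1],[0.012,0,0,0.02,1],[0.012,0,0,0.02,1],[0.012,0,0,0.02,1],[0.012,0,0,0.02,1]],
  ],
)

```text
time_s: 4.67
tcp_pos: [0.4028, 0.1585, 0.0396]
eef_rot: [-0.52, 0.479, -0.479, 0.52]
contact_force: [0.6, 0.8, -1.3]
gripper_width: 0.102
```

step_arm(
  commands=[
    [[0.012,0,0.005,0.02,1],[0.012,0,0.005,0.02,1],[0.012,0,0.005,0.02,1],[0.012,0,0.005,0.02,1],[0.012,0,0.005,0.02,1]],
  ],
)

```text
time_s: 5.08
tcp_pos: [0.4304, 0.0996, 0.0396]
eef_rot: [-0.496, 0.504, -0.504, 0.496]
contact_force: [-0.1, 1.9, -0.4]
gripper_width: 0.104
```

step_arm(
  commands=[
    [[0.008,0,0.006,0.02,1],[0.008,0,0.006,0.02,1],[0.008,0,0.006,0.02,1],[0,0,0,0.02,1],[0,0,0,0.02,1]],
  ],
)

```text
time_s: 5.5
tcp_pos: [0.4481, 0.0749, 0.0396]
eef_rot: [0.469, -0.529, 0.529, -0.469]
contact_force: [1.4, -0.4, -1.1]
gripper_width: 0.102
```

```bash
python3 - <<'E'
from h import *
st([.4735,.0699,.0396],SY);snap('wrist','w4');snap('top','top4')
E
```

```text
t 5.5 tcp [0.4481 0.0749 0.0396] zyaw -6.82 tilt [ 0.    -1.     0.001] w 0.102
 station tray [-0.1108 -0.0163] relyaw -0.0047 F st [ 1.39 -0.25] -1.14
 move tool [0.0019 0.     0.0258] yaw -0.0047
```

View pics/w4.png

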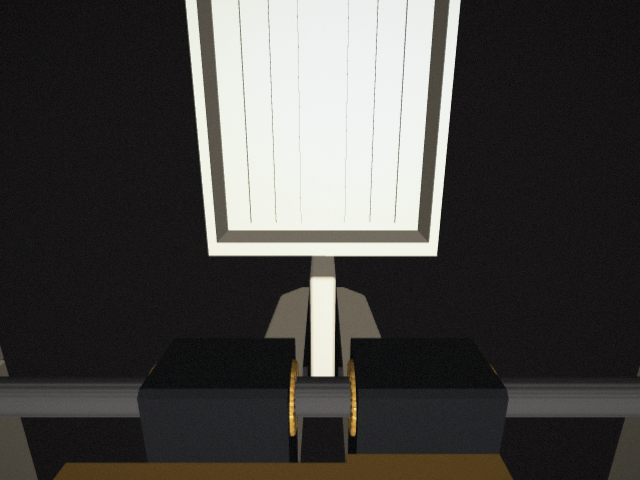

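View pics/top4.png

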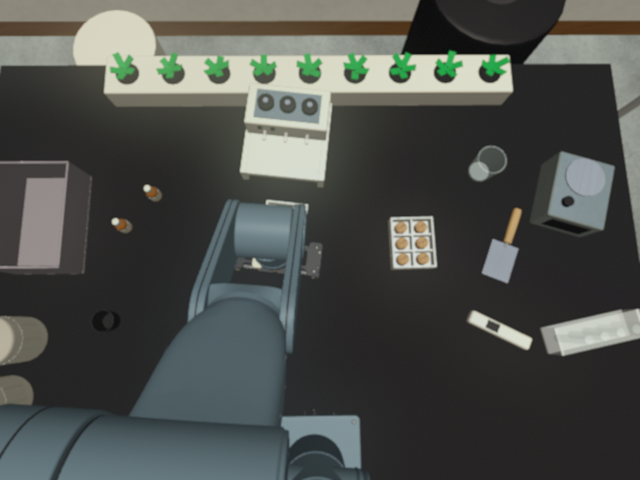

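The tray is still square in the grip: its front wall lies level at row 256. In the top view its far edge at (287,205) is just in front of the mouth. Going in on the y = -18 mm lane until the far end is at about 45 mm.

step_arm(
  commands=[
    [[0.002,0,0.01,-0.004,1],[0,0,0.01,0,1],[0,0,0.01,0,1],[0,0,0.01,0,1],[0,0,0.01,0,1]],
  ],
)

```text
time_s: 6.02
tcp_pos: [0.4977, 0.0678, 0.0394]
eef_rot: [-0.471, 0.527, -0.527, 0.471]
contact_force: [-1.7, 0.2, -0.8]
gripper_width: 0.102
```

step_arm(
  commands=[
    [[0,0,0.01,0,1],[0,0,0.01,0,1],[0,0,0.01,0,1],[0,0,0.01,0,1],[0,0,0.006,0,1]],
  ],
)

```text
time_s: 6.43
tcp_pos: [0.5444, 0.0622, 0.0396]
eef_rot: [0.471, -0.527, 0.528, -0.471]
contact_force: [1.0, -0.5, -3.2]
gripper_width: 0.104
```

step_arm(
  commands=[
    [[0,0,0,0,1],[0,0,0,0,1]],
  ],
)

```text
time_s: 6.6
tcp_pos: [0.5428, 0.0624, 0.0395]
eef_rot: [-0.471, 0.527, -0.527, 0.471]
contact_force: [0.8, -0.3, -1.4]
gripper_width: 0.103
```

```bash
python3 - <<'E'
from h import *
st();snap('wrist','w5');snap('scene','s5')
E
```

```text
t 6.6 tcp [0.5428 0.0624 0.0395] zyaw -6.44 tilt [ 0. -1. -0.] w 0.103
 station tray [-0.0153 -0.0173] relyaw 0.002 F st [ 0.8  -0.21] -1.45
```

View pics/w5.png

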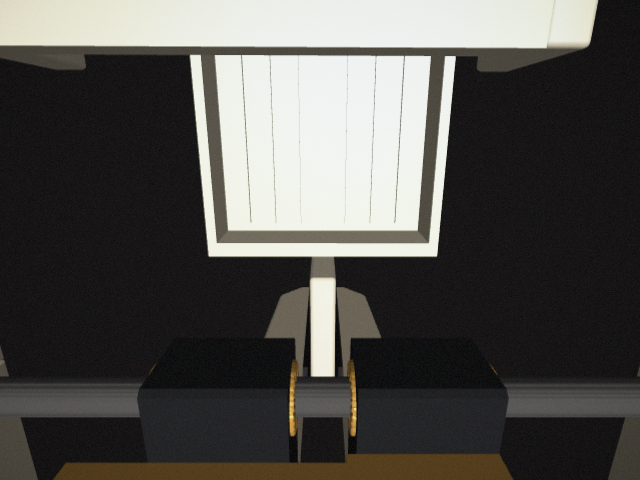

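The wrist view shows the tray inside the mouth, with the plinth's front edge at row ~46, nearly parallel to the tray. I'll refine the station's yaw and position from this close view.

```bash
python3 - <<'E'
from h import *
d=dict(np.load('pics/w5.npz')); W=world(d)
K,R,t=d['intrinsics'],d['R'],d['t']; C=-R.T@t
g=cv2.GaussianBlur(cv2.cvtColor(d['frame'],cv2.COLOR_RGB2GRAY),(0,0),.7).astype(float)
def ray(u,v,h):
    q=np.array([(u-K[0,2])/K[0,0],(v-K[1,2])/K[1,1],1])@R; return (C+q*(h-C[2])/q[2])[:2]
def fit(us,a,b,h):
    P=[]
    for u in us:
        dd=np.diff(g[a:b,u]); i=np.argmin(dd); P.append((u,a+i+.5))
    P=np.array(P);print(P[0],P[-1]); p=np.array([ray(u,v,h) for u,v in P],np.float32); L=cv2.fitLine(p,cv2.DIST_HUBER,0,.001,.001).ravel()
    print(np.degrees(np.arctan2(L[1],L[0])),L[2:],np.abs((p-L[2:])@[-L[1],L[0]]).max()); return L
fit(list(range(20,180,8))+list(range(470,530,8)),36,60,.055)
fit(range(225,425,8),248,264,.025)
print(ray(546,47,.055))
E
```

```text
[20.  45.5] [526.   47.5]
83.33598 [0.65017635 0.08404662] 0.000109339715
[225.  256.5] [417.  256.5]
83.56987 [0.56875384 0.0586088 ] 4.102646e-08
[ 0.63864863 -0.01625411]
```

step_arm(
  commands=[
    [[-0.001,0,0,0.003,1],[-0.001,0,0,0,1],[-0.001,0,0,0,1]],
  ],
)

```text
time_s: 6.95
tcp_pos: [0.5426, 0.0657, 0.0397]
eef_rot: [-0.471, 0.528, -0.528, 0.47]
contact_force: [-0.3, 0.3, -2.5]
gripper_width: 0.106
```

```bash
sed -i 's/radians(-6.55)/radians(-6.62)/' h.py; python3 -c "
from h import *
st()"
```

```text
t 6.95 tcp [0.5426 0.0657 0.0397] zyaw -6.59 tilt [-0. -1. -0.] w 0.106
 station tray [-0.0159 -0.0143] relyaw 0.0005 F st [-0.37  0.3 ] -2.48
```

step_arm(
  commands=[
    [[-0.001,0,0,0,1],[-0.001,0,0,0,1],[-0.001,0,0,0,1]],
  ],
)

```text
time_s: 7.2
tcp_pos: [0.5433, 0.0686, 0.0397]
eef_rot: [-0.47, 0.528, -0.528, 0.47]
contact_force: [0.5, 0.3, -2.9]
gripper_width: 0.106
```

```bash
python3 -c "
from h import *
st()"
```

```text
t 7.2 tcp [0.5433 0.0686 0.0397] zyaw -6.6 tilt [ 0. -1. -0.] w 0.106
 station tray [-0.0155 -0.0114] relyaw 0.0004 F st [0.48 0.33] -2.85
```

step_arm(
  commands=[
    [[-0.001,0,0,0,1],[-0.001,0,0,0,1],[-0.001,0,0,0,1]],
  ],
)

```text
time_s: 7.45
tcp_pos: [0.5437, 0.0715, 0.0397]
eef_rot: [0.47, -0.528, 0.528, -0.47]
contact_force: [0.0, -0.6, -3.2]
gripper_width: 0.102
```

step_arm(
  commands=[
    [[-0.001,0,0,0,1],[-0.001,0,0,0,1]],
  ],
)

```text
time_s: 7.62
tcp_pos: [0.5437, 0.0733, 0.0396]
eef_rot: [-0.471, 0.528, -0.528, 0.47]
contact_force: [-1.2, -2.9, -2.3]
gripper_width: 0.107
```

step_arm(
  commands=[
    [[-0.001,0,0,0,1],[0,0,0,0,1]],
  ],
)

```text
time_s: 7.78
tcp_pos: [0.5437, 0.0742, 0.0396]
eef_rot: [-0.471, 0.528, -0.528, 0.47]
contact_force: [-2.0, -3.3, -2.3]
gripper_width: 0.105
```

```bash
python3 -c "
from h import *
s,M=st();print(s['ft_torque']);snap('wrist','w6')"
```

```text
t 7.78 tcp [0.5437 0.0742 0.0396] zyaw -6.61 tilt [ 0.    -1.    -0.001] w 0.105
 station tray [-0.0157 -0.0058] relyaw 0.0001 F st [-1.58 -3.54] -2.31
[-0.49333766  0.42458904 -0.28994832]
```

step_arm(
  commands=[
    [[-0.001,0,0,0,1],[0,0,0,0,1]],
  ],
)

```text
time_s: 8.0
tcp_pos: [0.5437, 0.0752, 0.0395]
eef_rot: [-0.471, 0.528, -0.528, 0.47]
contact_force: [-2.7, -3.2, -1.8]
gripper_width: 0.107
```

```bash
python3 -c "
from h import *
s,M=st();print(s['ft_torque']);snap('wrist','w7')"
```

```text
t 8.0 tcp [0.5437 0.0752 0.0395] zyaw -6.62 tilt [ 0.    -1.    -0.001] w 0.107
 station tray [-0.0158 -0.0048] relyaw 0.0 F st [-2.29 -3.46] -1.76
[-0.5463202   0.48232642 -0.41615282]
```

View pics/w7.png

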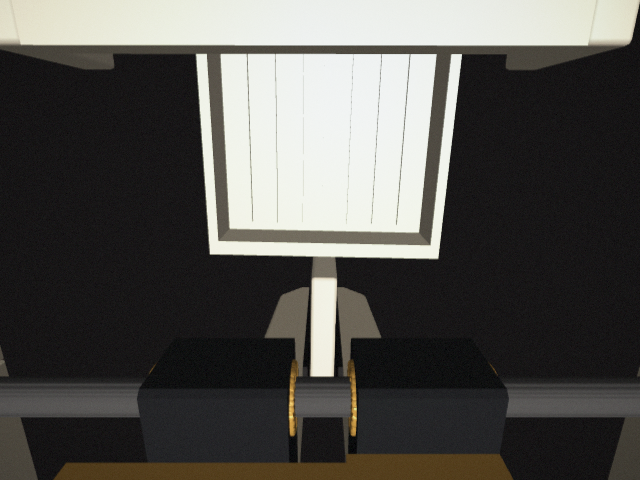

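Contact is confirmed: Fy levels off at about -3.4 N, and the tray has pivoted slightly in the jaws (front wall from row 254 at left to 258 at right). Onset at tray y ≈ -8 mm gives e ≈ -9 mm. I'll measure the tray's yaw in the grip.

```bash
cat >> h.py <<'E'
def trayyaw(f,us=range(225,425,5)):
    d=dict(np.load(f'pics/{f}.npz'));K,R,t=d['intrinsics'],d['R'],d['t']; C=-R.T@t
    g=cv2.GaussianBlur(cv2.cvtColor(d['frame'],cv2.COLOR_RGB2GRAY),(0,0),1).astype(float)
    def ray(u,v,h):
        q=np.array([(u-K[0,2])/K[0,0],(v-K[1,2])/K[1,1],1])@R; return (C+q*(h-C[2])/q[2])[:2]
    p=[]
    for u in us:
        dd=np.diff(g[244:268,u]); i=np.argmin(dd[1:-1])+1; k=dd[i-1:i+2]
        p.append(ray(u,244+i+.5+(k[0]-k[2])/(2*(k[0]-2*k[1]+k[2])),.025))
    p=np.array(p,np.float32);L=cv2.fitLine(p,cv2.DIST_HUBER,0,.001,.001).ravel()
    c,q=np.cos(SY),np.sin(SY);sf=np.array([[c,q],[-q,c]])
    # front wall left/right ends in image for mid
    row=np.diff(g[250,190:460]); a=190+np.argmax(row)+.5; b=190+np.argmin(row)+.5
    m=(ray(a,250,.025)+ray(b,250,.025))/2
    print(f,'tray yaw rel station',round(np.arctan(L[1]/L[0])-np.pi/2-SY,4),'front wall st x',(sf@(L[2:]-SO))[0].round(4),'wall mid st',(sf@(m-SO)).round(4),round(b-a,1))
E
python3 -c "
from h import *
for f in ('w4','w5','w6','w7'): trayyaw(f)"
```

```text
w4 tray yaw rel station -0.0057 front wall st x -0.1722 wall mid st [-0.1696 -0.0157] 230.0
w5 tray yaw rel station 0.0032 front wall st x -0.0769 wall mid st [-0.074  -0.0169] 230.0
w6 tray yaw rel station -0.0142 front wall st x -0.0774 wall mid st [-0.0745 -0.0057] 230.0
w7 tray yaw rel station -0.0217 front wall st x -0.0774 wall mid st [-0.0746 -0.0049] 229.0
```

step_arm(
  commands=[
    [[0.002,0,0,0,1],[0.002,0,0,-0.01,1],[0,0,0,-0.01,1],[0,0,0,0,1]],
  ],
)

```text
time_s: 8.38
tcp_pos: [0.5442, 0.0713, 0.0398]
eef_rot: [0.476, -0.523, 0.523, -0.476]
contact_force: [-0.5, -2.8, -3.0]
gripper_width: 0.102
```

```bash
python3 -c "
from h import *
st();snap('wrist','w8');trayyaw('w8')"
```

```text
t 8.38 tcp [0.5442 0.0713 0.0398] zyaw -5.42 tilt [-0.    -1.     0.001] w 0.102
 station tray [-0.0149 -0.0068] relyaw 0.0209 F st [-0.13 -2.87] -3.04
w8 tray yaw rel station 0.0067 front wall st x -0.0766 wall mid st [-0.0737 -0.0079] 230.0
```

Three readings agree that the left wall face is at y ≈ 42.3 mm, so e ≈ -9.2 mm. I'll square the tray at y ≈ -9 and go in slowly.

step_arm(
  commands=[
    [[0.0005,0,0,0.006,1],[0,0,0,0,1],[0,0,0,0,1]],
  ],
)

```text
time_s: 8.68
tcp_pos: [0.5438, 0.0711, 0.0398]
eef_rot: [0.474, -0.525, 0.525, -0.474]
contact_force: [0.5, -1.0, -3.2]
gripper_width: 0.109
```

```bash
python3 -c "
from h import *
st();snap('wrist','w9');trayyaw('w9')"
```

```text
t 8.68 tcp [0.5438 0.0711 0.0398] zyaw -5.79 tilt [-0. -1.  0.] w 0.109
 station tray [-0.0152 -0.0076] relyaw 0.0144 F st [ 0.65 -0.97] -3.23
w9 tray yaw rel station 0.0082 front wall st x -0.077 wall mid st [-0.0741 -0.0079] 230.0
```

step_arm(
  commands=[
    [[0.0003,0,0,0.008,1],[0,0,0,0,1],[0,0,0,0,1]],
  ],
)

```text
time_s: 8.98
tcp_pos: [0.5433, 0.0709, 0.0395]
eef_rot: [-0.472, 0.527, -0.526, 0.472]
contact_force: [-0.3, 0.4, -2.8]
gripper_width: 0.105
```

```bash
python3 -c "
from h import *
st();snap('wrist','w10');trayyaw('w10')"
```

```text
t 8.98 tcp [0.5433 0.0709 0.0395] zyaw -6.24 tilt [-0.    -1.    -0.001] w 0.105
 station tray [-0.0157 -0.0085] relyaw 0.0066 F st [-0.32  0.38] -2.84
w10 tray yaw rel station 0.0067 front wall st x -0.0775 wall mid st [-0.0745 -0.0083] 230.0
```

step_arm(
  commands=[
    [[0,0,0.002,0.006,1],[0,0,0.002,0,1],[0,0,0.002,0,1],[0,0,0.002,0,1],[0,0,0.002,0,1]],
  ],
)

```text
time_s: 9.45
tcp_pos: [0.5538, 0.0695, 0.0396]
eef_rot: [0.47, -0.528, 0.528, -0.47]
contact_force: [0.3, 0.4, -1.9]
gripper_width: 0.106
```

step_arm(
  commands=[
    [[0,0,0.002,0,1],[0,0,0.002,0,1],[0,0,0.002,0,1],[0,0,0.002,0,1]],
  ],
)

```text
time_s: 9.78
tcp_pos: [0.5617, 0.0685, 0.0396]
eef_rot: [-0.47, 0.528, -0.528, 0.47]
contact_force: [0.5, 0.2, -2.3]
gripper_width: 0.108
```

```bash
python3 -c "
from h import *
st();snap('wrist','w11');trayyaw('w11')"
```

```text
t 9.78 tcp [0.5617 0.0685 0.0396] zyaw -6.6 tilt [ 0. -1. -0.] w 0.108
 station tray [ 0.0028 -0.0093] relyaw 0.0003 F st [0.49 0.21] -2.34
w11 tray yaw rel station 0.0003 front wall st x -0.0589 wall mid st [-0.056  -0.0088] 230.0
```

step_arm(
  commands=[
    [[-0.0005,0,0.001,0,1],[0,0,0.0015,0,1],[0,0,0.0015,0,1],[0,0,0.0015,0,1]],
  ],
)

```text
time_s: 10.17
tcp_pos: [0.5671, 0.0685, 0.0397]
eef_rot: [-0.47, 0.528, -0.528, 0.47]
contact_force: [0.1, 0.4, -2.5]
gripper_width: 0.107
```

step_arm(
  commands=[
    [[0,0,0.001,0,1],[0,0,0.001,0,1],[0,0,0.001,0,1]],
  ],
)

```text
time_s: 10.42
tcp_pos: [0.57, 0.0681, 0.0396]
eef_rot: [-0.47, 0.528, -0.528, 0.47]
contact_force: [-0.1, -0.4, -2.5]
gripper_width: 0.106
```

step_arm(
  commands=[
    [[0,0,0.0015,0,1],[0,0,0.0015,0,1],[0,0,0.0015,0,1]],
  ],
)

```text
time_s: 10.67
tcp_pos: [0.5746, 0.0675, 0.0396]
eef_rot: [-0.47, 0.528, -0.528, 0.47]
contact_force: [-0.9, 0.4, -2.9]
gripper_width: 0.105
```

```bash
python3 -c "
from h import *
st();snap('wrist','w12');trayyaw('w12')"
```

```text
t 10.67 tcp [0.5746 0.0675 0.0396] zyaw -6.6 tilt [ 0. -1. -0.] w 0.105
 station tray [ 0.0157 -0.0088] relyaw 0.0003 F st [-0.89  0.25] -2.94
w12 tray yaw rel station 0.0003 front wall st x -0.0459 wall mid st [-0.0431 -0.0083] 230.0
```

The far end is past the right wall's start (about 76 mm) with no contact. Continuing.

step_arm(
  commands=[
    [[0,0,0.002,0,1],[0,0,0.002,0,1],[0,0,0.002,0,1],[0,0,0.002,0,1],[0,0,0.002,0,1]],
  ],
)

```text
time_s: 11.13
tcp_pos: [0.5846, 0.0664, 0.0397]
eef_rot: [0.47, -0.528, 0.528, -0.47]
contact_force: [-0.1, 0.4, -4.0]
gripper_width: 0.106
```

step_arm(
  commands=[
    [[0,0,0.002,0,1],[0,0,0.002,0,1],[0,0,0.002,0,1],[0,0,0.002,0,1],[0,0,0.002,0,1]],
  ],
)

```text
time_s: 11.55
tcp_pos: [0.5945, 0.0652, 0.0396]
eef_rot: [-0.47, 0.528, -0.528, 0.47]
contact_force: [-0.3, 0.2, -3.5]
gripper_width: 0.108
```

step_arm(
  commands=[
    [[0,0,0.002,0,1],[0,0,0.002,0,1],[0,0,0.002,0,1],[0,0,0.002,0,1],[0,0,0.002,0,1]],
  ],
)

```text
time_s: 11.97
tcp_pos: [0.6044, 0.0641, 0.0396]
eef_rot: [-0.47, 0.528, -0.528, 0.47]
contact_force: [0.0, -0.4, -3.2]
gripper_width: 0.103
```

```bash
python3 -c "
from h import *
st();snap('wrist','w13');trayyaw('w13')"
```

```text
t 11.97 tcp [0.6044 0.0641 0.0396] zyaw -6.6 tilt [-0. -1. -0.] w 0.103
 station tray [ 0.0458 -0.0088] relyaw 0.0003 F st [ 0.09 -0.41] -3.23
w13 tray yaw rel station 0.0005 front wall st x -0.0159 wall mid st [-0.013  -0.0082] 230.0
```

step_arm(
  commands=[
    [[0,0,0.002,0,1],[0,0,0.002,0,1],[0,0,0.002,0,1],[0,0,0.002,0,1]],
  ],
)

```text
time_s: 12.35
tcp_pos: [0.6124, 0.0632, 0.0397]
eef_rot: [-0.47, 0.528, -0.528, 0.47]
contact_force: [0.3, -0.4, -2.6]
gripper_width: 0.103
```

step_arm(
  commands=[
    [[0,0,0.001,0,1],[0,0,0.001,0,1],[0,0,0.001,0,1]],
  ],
)

```text
time_s: 12.6
tcp_pos: [0.6152, 0.0629, 0.0396]
eef_rot: [-0.47, 0.528, -0.528, 0.47]
contact_force: [0.7, -0.3, -3.3]
gripper_width: 0.105
```

step_arm(
  commands=[
    [[0,0,0.0007,0,1],[0,0,0.0007,0,1]],
  ],
)

```text
time_s: 12.77
tcp_pos: [0.6166, 0.0627, 0.0397]
eef_rot: [-0.47, 0.528, -0.528, 0.47]
contact_force: [0.1, -0.4, -3.0]
gripper_width: 0.105
```

```bash
python3 -c "
from h import *
st()"
```

```text
t 12.77 tcp [0.6166 0.0627 0.0397] zyaw -6.6 tilt [ 0. -1. -0.] w 0.105
 station tray [ 0.058  -0.0088] relyaw 0.0003 F st [ 0.1  -0.35] -3.05
```

Now 0.4 mm steps until the stop is felt.

step_arm(
  commands=[
    [[0,0,0.0004,0,1],[0,0,0.0004,0,1]],
  ],
)

```text
time_s: 12.93
tcp_pos: [0.6174, 0.0626, 0.0396]
eef_rot: [-0.47, 0.528, -0.528, 0.47]
contact_force: [-0.4, -0.7, -3.9]
gripper_width: 0.105
```

step_arm(
  commands=[
    [[0,0,0.0004,0,1],[0,0,0.0004,0,1]],
  ],
)

```text
time_s: 13.1
tcp_pos: [0.6182, 0.0625, 0.0397]
eef_rot: [0.47, -0.528, 0.528, -0.47]
contact_force: [-0.4, -1.2, -2.4]
gripper_width: 0.105
```

step_arm(
  commands=[
    [[0,0,0.0004,0,1],[0,0,0,0,1]],
  ],
)

```text
time_s: 13.27
tcp_pos: [0.6186, 0.0624, 0.0397]
eef_rot: [0.47, -0.528, 0.528, -0.47]
contact_force: [1.0, 0.1, -2.9]
gripper_width: 0.11
```

step_arm(
  commands=[
    [[0,0,0.0004,0,1],[0,0,0,0,1]],
  ],
)

```text
time_s: 13.43
tcp_pos: [0.619, 0.0624, 0.0397]
eef_rot: [0.47, -0.528, 0.528, -0.47]
contact_force: [-0.7, -0.7, -2.8]
gripper_width: 0.106
```

step_arm(
  commands=[
    [[0,0,0.0004,0,1],[0,0,0,0,1]],
  ],
)

```text
time_s: 13.6
tcp_pos: [0.6195, 0.0624, 0.0397]
eef_rot: [0.47, -0.528, 0.528, -0.47]
contact_force: [-0.4, -0.7, -2.4]
gripper_width: 0.104
```

step_arm(
  commands=[
    [[0,0,0.0004,0,1],[0,0,0,0,1]],
  ],
)

```text
time_s: 13.77
tcp_pos: [0.6198, 0.0623, 0.0397]
eef_rot: [0.47, -0.528, 0.528, -0.47]
contact_force: [-0.5, 0.0, -2.6]
gripper_width: 0.104
```

step_arm(
  commands=[
    [[0,0,0.0004,0,1],[0,0,0,0,1]],
  ],
)

```text
time_s: 13.93
tcp_pos: [0.6202, 0.0623, 0.0397]
eef_rot: [0.47, -0.528, 0.528, -0.47]
contact_force: [-0.4, -0.2, -2.1]
gripper_width: 0.103
```

step_arm(
  commands=[
    [[0,0,0.0004,0,1],[0,0,0,0,1]],
  ],
)

```text
time_s: 14.1
tcp_pos: [0.6206, 0.0623, 0.0397]
eef_rot: [0.47, -0.528, 0.528, -0.47]
contact_force: [0.9, -0.6, -3.2]
gripper_width: 0.106
```

```bash
python3 -c "
from h import *
st();snap('wrist','w14');trayyaw('w14')"
```

```text
t 14.1 tcp [0.6206 0.0623 0.0397] zyaw -6.6 tilt [-0. -1.  0.] w 0.106
 station tray [ 0.0621 -0.0088] relyaw 0.0003 F st [ 0.95 -0.53] -3.23
w14 tray yaw rel station 0.0064 front wall st x 0.0038 wall mid st [0.0032 0.0477] -2.0
```

View pics/w14.png

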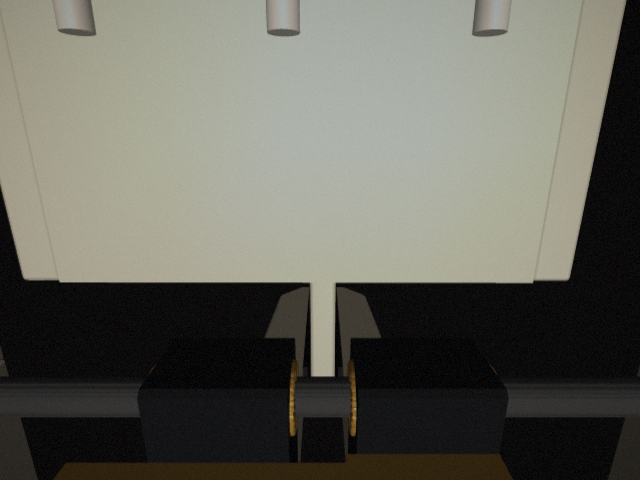

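The plinth's front edge now hides the tray (row ~282), and the fin is outside at (322,330). I'll work out the front face relative to the tool.

```bash
python3 -c "
from h import *
d=dict(np.load('pics/w14.npz'));K,R,t=d['intrinsics'],d['R'],d['t']; C=-R.T@t
g=cv2.GaussianBlur(cv2.cvtColor(d['frame'],cv2.COLOR_RGB2GRAY),(0,0),1).astype(float)
def ray(u,v,h):
    q=np.array([(u-K[0,2])/K[0,0],(v-K[1,2])/K[1,1],1])@R; return (C+q*(h-C[2])/q[2])[:2]
s,M=st()
z=M[:2,2];x=M[:2,0]
for u in (40,100,180,230,400,480,520,555):
    dd=np.diff(g[265:295,u]);i=np.argmin(dd); print(u,265+i+.5,((ray(u,265+i+.5,.055)-s['tcp_pos'][:2])@z).round(4))
d2=dict(np.load('pics/w5.npz'))
K,R,t=d2['intrinsics'],d2['R'],d2['t']; C=-R.T@t
print('tray wall rel tcp in w5', (ray(322,256.5,.025)-[.5428,.0624])@np.array([.9937,-.1121]))
W=world(d);print((W[262:276:4,180]-s['tcp_pos'])[:,:2]@z)
"
```

```text
t 14.15 tcp [0.6206 0.0622 0.0396] zyaw -6.6 tilt [ 0. -1.  0.] w 0.108
 station tray [ 0.062  -0.0088] relyaw 0.0003 F st [ 0.1  -0.62] -2.43
40 279.5 0.0277
100 281.5 0.027
180 282.5 0.0266
230 282.5 0.0266
400 282.5 0.0266
480 282.5 0.0266
520 282.5 0.0266
555 279.5 0.0278
tray wall rel tcp in w5 0.026215125863099126
[0.03458071 0.03300067 0.0316366  0.02975398]
```

Measured in the same camera, the tray's front wall is 26.2 mm ahead of the TCP and the plinth face is 26.6–27.7 mm. So about 0.5–1.5 mm remains.

step_arm(
  commands=[
    [[0,0,0.0004,0,1],[0,0,0,0,1]],
  ],
)

```text
time_s: 14.32
tcp_pos: [0.6208, 0.0623, 0.0396]
eef_rot: [-0.471, 0.528, -0.528, 0.47]
contact_force: [-0.6, 0.4, -2.3]
gripper_width: 0.103
```

step_arm(
  commands=[
    [[0,0,0.0004,0,1],[0,0,0,0,1]],
  ],
)

```text
time_s: 14.48
tcp_pos: [0.6209, 0.0623, 0.0395]
eef_rot: [-0.471, 0.528, -0.528, 0.47]
contact_force: [-2.1, -0.1, -0.7]
gripper_width: 0.103
```

step_arm(
  commands=[
    [[0,0,0.0004,0,1],[0,0,0,0,1]],
  ],
)

```text
time_s: 14.65
tcp_pos: [0.6208, 0.0623, 0.0395]
eef_rot: [-0.471, 0.528, -0.527, 0.47]
contact_force: [-5.3, 0.5, -0.4]
gripper_width: 0.102
```

The stop is felt: the TCP holds at x = 0.6208 while Fx rises to -5 N. Releasing.

step_arm(
  commands=[
    [[0,0,-0.0005,0,1],[0,0,0,0,-1],[0,0,0,0,-1],[0,0,0,0,-1],[0,0,0,0,-1]],
  ],
)

```text
time_s: 15.07
tcp_pos: [0.6222, 0.0619, 0.0402]
eef_rot: [0.47, -0.527, 0.529, -0.471]
contact_force: [-0.0, -1.0, 0.5]
gripper_width: 0.347
```

step_arm(
  commands=[
    [[0,0,0,0,-1],[0,0,0,0,-1],[0,0,0,0,-1],[0,0,0,0,-1],[0,0,0,0,-1]],
  ],
)

```text
time_s: 15.48
tcp_pos: [0.6213, 0.0622, 0.0396]
eef_rot: [0.47, -0.528, 0.528, -0.47]
contact_force: [-0.6, -0.4, 0.5]
gripper_width: 0.704
```

```bash
python3 -c "
from h import *
st();snap('wrist','w15')"
```

```text
t 15.48 tcp [0.6213 0.0622 0.0396] zyaw -6.6 tilt [ 0. -1.  0.] w 0.704
 station tray [ 0.0627 -0.0088] relyaw 0.0003 F st [-0.52 -0.42] 0.54
```

View pics/w15.png

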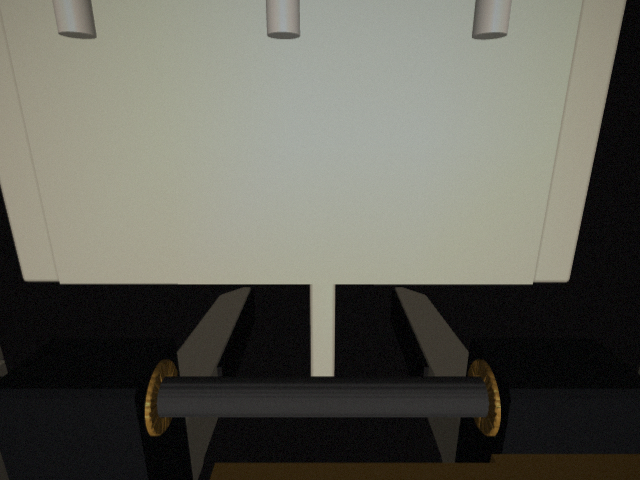

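The jaws are open and the fin stands free at (322,330). Retreating up and back.

step_arm(
  commands=[
    [[0,-0.01,0,0,-1],[0,-0.02,0,0,-1],[0,-0.03,0,0,-1],[0,-0.03,0,0,-1],[0,-0.03,-0.02,0,-1]],
  ],
)

```text
time_s: 15.95
tcp_pos: [0.6038, 0.0638, 0.1617]
eef_rot: [0.469, -0.527, 0.529, -0.471]
contact_force: [0.5, -0.2, 0.1]
gripper_width: 0.999
```

step_arm(
  commands=[
    [[0,-0.02,-0.03,0,-1],[0,-0.01,-0.03,0,-1],[0,0,-0.03,0,-1],[0,0,-0.03,0,-1],[0,0,-0.02,0,-1]],
  ],
)

```text
time_s: 16.37
tcp_pos: [0.4596, 0.081, 0.1906]
eef_rot: [0.47, -0.528, 0.528, -0.471]
contact_force: [-0.5, 0.7, 0.2]
gripper_width: 1.004
```

step_arm(
  commands=[
    [[0,0,0,0,-1],[0,0,0,0,-1],[0,0,0,0,-1]],
  ],
)

```text
time_s: 16.62
tcp_pos: [0.4636, 0.0804, 0.1906]
eef_rot: [0.47, -0.527, 0.529, -0.471]
contact_force: [0.4, 0.2, -0.0]
gripper_width: 1.0
```

```bash
python3 -c "
from h import *
st();d=snap('wrist','w16');snap('scene','s16')
W=world(d);c,q=np.cos(SY),np.sin(SY);S=(W[...,:2]-SO)@np.array([[c,-q],[q,c]])
m=(abs(W[...,2]-.05)<.0035)&(S[...,0]<-.006)&(S[...,0]>-.1)&(abs(S[...,1])<.03)
p=S[m].astype(np.float32);r=cv2.minAreaRect(p);print(m.sum(),r,p.min(0),p.max(0))
m2=(abs(W[...,2]-.055)<.003)&(abs(S[...,1])<.09)&(abs(S[...,0])<.05);
g=cv2.fitLine(p,cv2.DIST_HUBER,0,.001,.001).ravel();print('fin yaw',np.arctan2(g[1],g[0]));print('front',np.percentile(S[m2&(S[...,1]>.04)][:,0],1),W[m][:,2].mean())
"
```

```text
t 16.62 tcp [0.4636 0.0804 0.1906] zyaw -6.6 tilt [-0.    -1.     0.003] w 1.0
 station tray [-0.096  -0.0088] relyaw 0.0003 F st [0.34 0.28] -0.02
654 ((-0.036309752613306046, -0.007964245975017548), (0.025736629962921143, 0.009436341002583504), 0.10892412066459656) [-0.04918318 -0.01270542] [-0.02345014 -0.00326569]
fin yaw 0.006588364Traceback (most recent call last):
  File "<string>", line 8, in <module>
    g=cv2.fitLine(p,cv2.DIST_HUBER,0,.001,.001).ravel();print('fin yaw',np.arctan2(g[1],g[0]));print('front',np.percentile(S[m2&(S[...,1]>.04)][:,0],1),W[m][:,2].mean())
                                                                                                             ~~~~~~~~~~~~~^^^^^^^^^^^^^^^^^^^^^^^^^^^^^
    return _quantile_unchecked(
        a, q, axis, out, overwrite_input, method, keepdims, weights)
    return _ureduce(a,
                    func=_quantile_ureduce_func,
    ...<5 lines>...
                    overwrite_input=overwrite_input,
                    method=method)
    r = func(a, **kwargs)
    result = _quantile(arr,
                       quantiles=q,
    ...<2 lines>...
                       out=out,
                       weights=wgt)
    slices_having_nans = np.isnan(arr[-1, ...])
                                  ~~~^^^^^^^^^
IndexError: index -1 is out of bounds for axis 0 with size 0
```

View pics/w16.png

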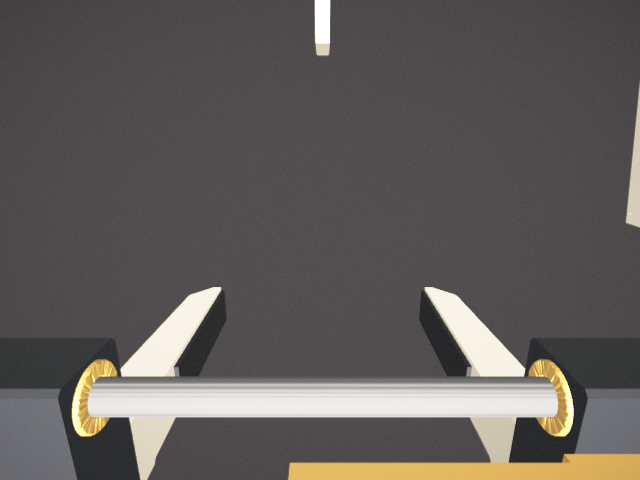

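View pics/s16.png

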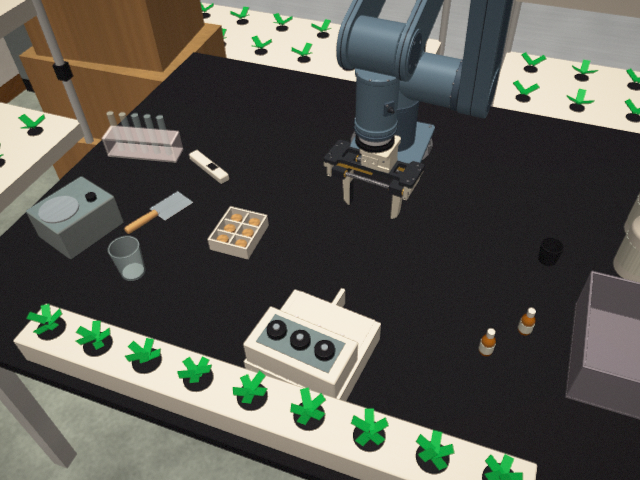

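The fin's outer end is at station x = -49 mm (expected -50), y ≈ -8 mm and square. The scene view shows the fin at (340,298) outside the mouth and the bystanders where they were. Handing in.

```bash
python3 -c "
from rig import manip
print(manip.finish_job())"
```

```text
the job is handed in; nothing more can be done
None
```

The drip tray is back under the dosing station, home against the stop and released. I handed the job in at about 17 s of the 69 s allowed.

- **Getting there:** I gripped the fin and slid the tray through the mouth at y ≈ -17 mm. I then moved it sideways until it touched the left wall at about 3.5 N, which put the guide frame about 9 mm off-centre (e ≈ -9 mm).
- **Going home:** I squared the tray between the guides and slid it in with no guide contact seen. I felt the stop as about 5 N with the tool no longer advancing, then let go and retreated. The highest force I read while the tray touched the station was about 5 N.
- **Last checks:** The fin's outer end was at station x ≈ -49 mm (-50 expected), y ≈ -8 mm and yaw about 0.007 rad. The gripper was clear. By eye, the bystanders had not moved in the scene view, but I did not measure them.
- **Disagreement:** Just before the stop, the tool position put the tray about 2 mm deeper than the camera's front-wall measurement did. I went by the felt stop, and the fin position after release agrees with it.
- **Failed check:** The final script stopped with an error before it could re-measure the plinth's front face, because the face was out of the wrist view. That part was not checked again.

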